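# Rock out the wedge, hang the oiled pipe covers to dry and start the fan

### The job

The oiled pipe covers are locked in the jig by a tight wedge: work the wedge loose by rocking its orange post left and right by turns with a light pull, rather than hauling it straight out and dragging the jig, and lay it flat in the blue tray. Then hang every cover astride the drying rail, let go of them, and only then start the fan: press the green key softly to its first click and hold it there for about a second, then press it fully down and release it. Leave the tins, brush, scraper and other bystanders alone.

Things in the scene. Friction and masses are not known exactly. Their poses are not given: they have to be found in the camera images.
- wedge: Pale oak wedge, 140 mm long (its y), 50 mm wide (x), 0.2 kg; origin at the centre of its flat underside. The top slopes from 12 mm thick at the tip (y -70 mm) to 35 mm at the thick end (y +70 mm), where a round orange grip post, 28 mm diameter, stands at y +50 mm. At the start it lies on the jig's aluminium plate, its tip jammed 45 mm deep under the keeper's tail; it comes out along its own +y.
- wedge_post (a point): Centre of the top of the orange grip post, 85 mm above the wedge's underside. Swinging the post 10 to 15 degrees each way about the tail's end, the gripper turning along with it, with a light pull walks the wedge out a few mm per swing; a straight pull takes 20 to 35 N.
- wedge_tip (a point): Middle of the lower edge of the wedge's thin tip.
- jig: Plywood jig on rubber feet on a black mat: slides along its y if hauled with over about 18 N, firm along x. Origin on the table under the middle of the bed; x along the row of covers, +y from covers to wedge. Bed under the covers: 280 mm in x, y -45 to 36, top at z 52 mm, low fences (to z 64 mm). Aluminium plate under the wedge: x -95 to 35, y 36 to 206, top z 12 mm. Wedge at x = -30 mm.
- keeper (a joint): Red keeper hinged beside the bed (axis along jig x at y 56, z 22 mm). At 0 its lip (z 65 to 73 mm) lies over the covers' near flanges and holds them down; a spring would open it, but its flat tail (50 mm wide at x -30, reaching to y 116 mm) presses with 25 N on the wedge. With the wedge out it swings by itself to about 0.32 rad, the lip clear of the flanges and at most 82 mm high.
- tray: Loose shallow blue tray for the wedge, outside 110 mm (its x) x 180 mm (its y) x 30 mm high, walls and floor 5 mm; origin at the centre of its underside.
- rail: Fixed drying rail: horizontal round steel bar 16 mm in diameter, 360 mm long along its y, on a post at either end, axis 100 mm above the table. Origin on the table below the middle of the bar.
- rail_mid (a point): Middle of the bar, on its axis (axes as rail).
- console: Fixed grey fan console 120 x 110 x 55 mm with one round green key in the middle of its top; origin at the centre of its underside.
- key_top (a point): Centre of the top of the round green key (38 mm diameter), moves down with it. At rest about 76 mm above the table.
- key_first (a joint): First stage of the key, 0 (up) to 6 mm (down, first click); soft spring, about 1.5 N rising to 3 N.
- key_second (a joint): Second stage of the key, 0 to 6 mm further down; starts to give only at about 9 N and is fully down at about 12 N. Springs back.
- cover0: Dark oiled oak pipe cover, inverted U: 60 mm long (its x), 44 mm wide over the sides (y), 60 mm tall; the channel inside is 28 mm wide, 52 mm high, open below and at both ends. Flanges at the foot, 12 mm wide, 8 mm thick, make it 68 mm wide there. 0.15 kg. Origin at the centre of its underside. Three or four are present, in a row on the jig's bed, their x along the row; the others are absent.
- cover1: Dark oiled oak pipe cover, inverted U: 60 mm long (its x), 44 mm wide over the sides (y), 60 mm tall; the channel inside is 28 mm wide, 52 mm high, open below and at both ends. Flanges at the foot, 12 mm wide, 8 mm thick, make it 68 mm wide there. 0.15 kg. Origin at the centre of its underside. Three or four are present, in a row on the jig's bed, their x along the row; the others are absent.
- cover2: Dark oiled oak pipe cover, inverted U: 60 mm long (its x), 44 mm wide over the sides (y), 60 mm tall; the channel inside is 28 mm wide, 52 mm high, open below and at both ends. Flanges at the foot, 12 mm wide, 8 mm thick, make it 68 mm wide there. 0.15 kg. Origin at the centre of its underside. Three or four are present, in a row on the jig's bed, their x along the row; the others are absent.
- cover3: Dark oiled oak pipe cover, inverted U: 60 mm long (its x), 44 mm wide over the sides (y), 60 mm tall; the channel inside is 28 mm wide, 52 mm high, open below and at both ends. Flanges at the foot, 12 mm wide, 8 mm thick, make it 68 mm wide there. 0.15 kg. Origin at the centre of its underside. Three or four are present, in a row on the jig's bed, their x along the row; the others are absent.
- tin_big: Bystander, to be left alone: black paint tin with paper band and steel lid, 84 mm diameter, 110 mm tall.
- tin_mid: Bystander, to be left alone: black tin with paper band, 72 mm diameter, 90 mm tall.
- tin_small: Bystander, to be left alone: small black tin, 52 mm diameter, 55 mm tall.
- tin_lid: Bystander, to be left alone: loose flat steel tin lid, 80 mm diameter, 8 mm thick.
- brush: Bystander, to be left alone: paint brush lying flat.
- scraper: Bystander, to be left alone: flat scraper/spatula lying flat.
- offcut: Bystander, to be left alone: raw pale oak offcut 160 x 60 x 14 mm lying flat.
Mind the look-alikes: they are no part of the job. What is shaped like the wedge but purple or red is not meant.

How it is judged:
By the outcome, as a careful person would: the job done as asked, in the order asked, and still so for the second after the job is handed in, with the robot touching nothing.
Of cover0, cover1, cover2, cover3 only 3 to 4 are there at a start; the rules pass over those that are not, and their reading is None.
At some moment in a run one of tray may be knocked a few centimetres aside while the robot is not near it.
Once in a run the grip may slacken for a moment while it holds something.
It also fails if it takes over 200 s, if anything falls off the work surface, if the arm or the gripper's body presses on something with over 40 N, if the wrist force passes 120 N, or if a joint passes its speed limit or range.

### The arm

A 6-joint arm with a two-finger parallel gripper is mounted at the origin on the work surface. World frame = base frame: x ahead of the robot, y to its left, z up, the work surface at z = 0. Lengths are in mm, angles in rad, forces in N, time in s.
With the tool pointing down it reaches from about 325 to 900 mm from the base axis. Payload 3.5 kg.
Tool frame: the origin (TCP) lies midway between the tips of the shut fingers; the grasp point (between the pads) lies 19 mm behind it; z points along the fingers, y is the direction in which the jaws open and shut (so a half turn about z gives the same grasp; the last joint's range is limited). The gripper opens to 85 mm and grips with 20 to 120 N. Pads are 22 mm wide; open, the fingers measure 114 mm over their backs; the gripper's body (76 mm by 85 mm) begins 54 mm behind the grasp point. The pads swing forward as they close: fully open they stand 13 mm farther back than shut.
Start: joints at [-1.43, 0.276, -0.026, 1.268, 0, 1.467], TCP at [150.858, -606.518, 231.313] pointing down, gripper open.
Joint ranges: [-3.12, 3.12], [-0.85, 1.88], [-1.08, 1.24], [-1.95, 2.15], [-1.57, 1.53], [-3.14, 3.14]. Speed limits (rad/s): [2.57, 2.57, 3.14, 3.14, 3.14, 3.14].

### API

Orientations are given as a unit quaternion [w, x, y, z].
In Python, from cell import ctrl gives the robot as it stands.
- The arm moves only by the tool servo_tool, never from a script. Its argument "targets" is one flat list of numbers, 5 for each row, row after row: the shift along the tool's x, y, z in mm, then the turn about the tool's z in degrees, then the opening in per cent of the stroke, from 0 (shut) to 100 (fully open). A call has 1 to 20 rows; each row shifts and turns the commanded pose from where the row before left it, along the tool's axes as they then stand; what a row does not reach is not made up. A row lasts 1/8 s, in which the tool goes at most 62.5 mm and 10.7 degrees, less where a joint would pass 70% of its speed; a pose out of reach is approached as far as the arm can. A call is refused whole if a number of a shift passes 62.5 or a number of a turn 10.7, either way. A call with a gripper value outside its range is refused whole. The fingers move at their own pace and stop on an object; "force" is the grip in N (left out, the last holds). Time passes only in rows, so rows that do not move let the fingers close. It gives the time, the measured TCP pose, the force and the opening at its end, in the units of the state.
- ctrl.sense(): the state, without advancing time (a new reading comes with each control period).
- ctrl.grab_frame(name): name is "side" or "top"; returns a dict with "image" (384x512x3 uint8, red, green, blue), "K" (3x3 intrinsics, pixels), "R" (3x3) and "t" (3): a world point X has camera coordinates R X + t. Camera axes: x right, y down, z forward; pixel columns grow to the right and rows downward; lengths in mm; the calibration is good to about 2 mm. A picture is of the moment at which its call begins. There is no depth.
- ctrl.finish_job(): hands the job in, once; it reports no verdict.
The state is a dict: "time": time; "joint_positions": joint angles; "joint_velocities": joint speeds; "joint_torque": joint torques, N m; "tcp_pos": TCP position; "ee_rot": TCP orientation; "ft_force": force on the tool from outside, world axes, zero at the start; "torque": the same for the moment, N m; "finger_gap": opening from 0.0 (shut) to 1.0 (fully open).
Only numpy, scipy, OpenCV 4.12 (cv2) and the standard library are available. Lean on these libraries where they do the work, as an engineer would, in place of code of your own. Each camera call takes 0.05 s, during which the arm holds its last target. There are 200 camera calls.

## Working session

There is one attempt and no reset: what is moved stays moved. The work goes in short steps, Python scripts to look and compute and a tool call to move; the robot and the scene stay as the last step left them, time stands still between calls to the robot, and variables do not carry over. Pictures are saved under pics/ and viewed, about 12 in all and at most 16, crops included, and the job is handed in when it is done.

Besides the shell and the picture viewer there is one more tool, called after "Request:" by a JSON object that holds its "method" and its "body". servo_tool: Moves the arm, as the interface text tells. Its arguments: {"type":"object","properties":{"targets":{"type":"array"},"force":{"type":"number"}},"required":["targets"]}

```bash
mkdir -p pics; ls
cat > h.py <<'E'
import numpy as np, cv2
from cell import ctrl
def grab(n,save=None):
    f=ctrl.grab_frame(n)
    f={k:np.array(v) for k,v in f.items()}
    if save: cv2.imwrite('pics/'+save,f['image'][:,:,::-1])
    return f
def proj(f,X):
    c=f['R']@np.array(X,float)+f['t']; p=f['K']@c; return p[:2]/p[2]
def ray(f,u,v):
    d=f['R'].T@np.linalg.inv(f['K'])@np.array([u,v,1.0]); return -f['R'].T@f['t'],d
def onz(f,u,v,z):
    o,d=ray(f,u,v); return o+d*(z-o[2])/d[2]
def tri(f,p,g,q):
    o1,d1=ray(f,*p);o2,d2=ray(g,*q)
    s=np.linalg.lstsq(np.stack([d1,-d2],1),o2-o1,rcond=None)[0]
    a=o1+s[0]*d1;b=o2+s[1]*d2
    return (a+b)/2,np.linalg.norm(a-b)
E
python3 - <<'E'
from h import *
a=grab('top','top0.png');b=grab('side','side0.png')
for f in(a,b):
    print(-f['R'].T@f['t'],f['R'].round(3).tolist(),f['K'].tolist())
import pickle;pickle.dump((a,b),open('f0.pkl','wb'))
im=cv2.resize(a['image'],None,fx=1.56,fy=1.56,interpolation=3);cv2.imwrite('pics/top0b.png',im[:,:,::-1])
im=cv2.resize(b['image'],None,fx=1.56,fy=1.56,interpolation=3);cv2.imwrite('pics/side0b.png',im[:,:,::-1])
print(ctrl.sense())
E
```

```text
pics
[ 340.70698346   27.91227516 1264.61267734] [[0.018, -1.0, 0.004], [-0.993, -0.019, -0.12], [0.12, -0.002, -0.993]] [[356.8157977441709, 0.0, 256.90869082500785], [0.0, 356.8157977441709, 193.9531241828295], [0.0, 0.0, 1.0]]
[-348.77960026  942.79871192  904.78572551] [[-0.743, -0.668, -0.024], [-0.359, 0.43, -0.828], [0.564, -0.607, -0.56]] [[435.0751289115395, 0.0, 248.03178174748427], [0.0, 435.0751289115395, 195.03540837750907], [0.0, 0.0, 1.0]]
{'time': 0.1, 'joint_positions': array([-1.43038860e+00,  2.77083036e-01, -2.77660672e-02,  1.26804257e+00,
       -1.73711425e-05,  1.46738992e+00]), 'joint_velocities': array([ 0.00106654,  0.0009043 ,  0.00167274,  0.00046587, -0.00097221,
        0.0008702 ]), 'joint_torque': array([-3.17420026e-04, -4.46708572e+01,  2.96128321e+01,  8.45155242e-03,
       -1.00384764e-04,  4.99750172e-06]), 'tcp_pos': array([ 150.75685379, -605.78941189,  230.24482709]), 'ee_rot': array([-1.04733319e-03,  9.92577985e-01,  1.21605287e-01, -2.80656191e-05]), 'ft_force': array([0.32090832, 0.48437623, 0.06539833]), 'torque': array([0.01725391, 0.0403702 , 0.02573498]), 'finger_gap': 0.9996320737246767}
```

View pics/top0b.png

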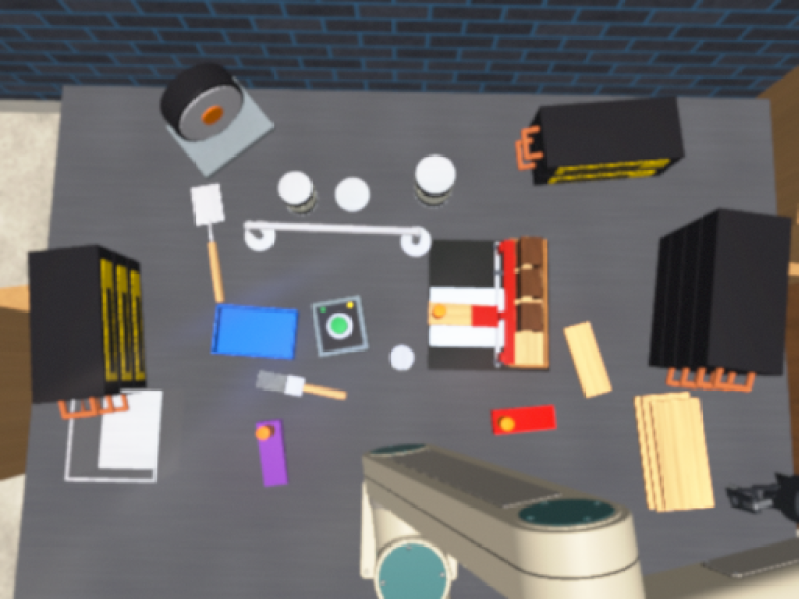

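View pics/side0b.png

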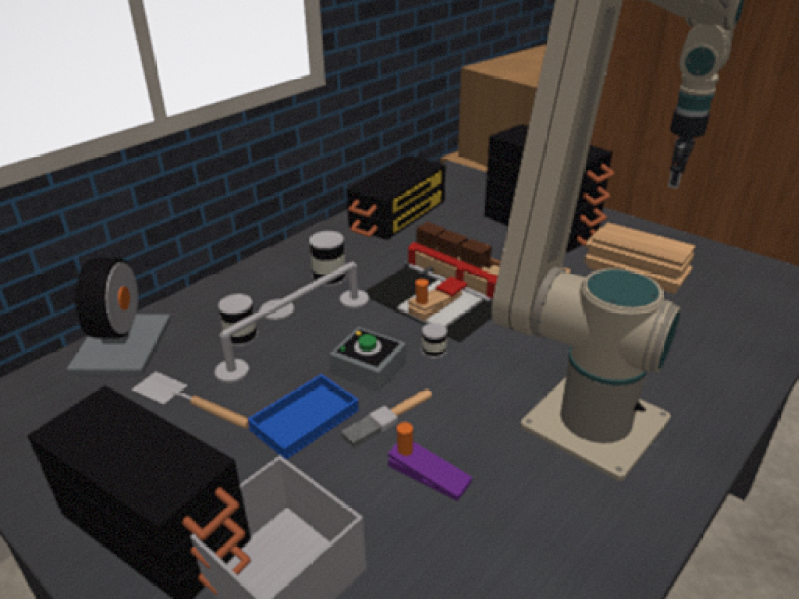

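Three covers sit in the upper (far) part of the bed. The wedge post is at about (438,312) in the enlarged top view, the tray at (255,332), the key at (340,326) and the rail from (247,228) to (425,233). Next I'll measure these with masks.

Run:
```python
from h import *
import pickle;a,b=pickle.load(open('f0.pkl','rb'))
def blobs(f,lo,hi,mn=12):
    hsv=cv2.cvtColor(f['image'],cv2.COLOR_RGB2HSV);m=cv2.inRange(hsv,lo,hi)
    n,l,s,c=cv2.connectedComponentsWithStats(m)
    return [(s[i][:5].tolist(),c[i].round(1).tolist(),l==i) for i in range(1,n) if s[i][4]>=mn]
def rect(m): return cv2.minAreaRect(cv2.findContours(m.astype(np.uint8),0,1)[0][0])
for nm,lo,hi in[('orange',(8,190,120),(16,255,255)),('green',(55,120,60),(85,255,255)),('blue',(100,160,80),(118,255,255)),('red',(0,200,90),(4,255,255)),('cover',(3,60,25),(14,200,130)),]:
    for k,f in(('top',a),('side',b)):
        for s,c,m in blobs(f,lo,hi,25 if nm!='orange' else 12):
            r=rect(m); print(nm,k,s,c,'rect',np.round(r[0],1),np.round(r[1],1),round(r[2],1))
# tray on rim plane
for s,c,m in blobs(a,(100,160,80),(118,255,255),400):
    r=rect(m)
    P=np.array([onz(a,*p,28) for p in cv2.boxPoints(r)]);print('tray',P.round(0).tolist(),P.mean(0))
T=a['image']
im=cv2.resize(T[135:245,190:360],None,fx=4.7,fy=4.7,interpolation=3);cv2.imwrite('pics/crop1.png',im[:,:,::-1])
```

```text
orange top [130, 69, 12, 10, 82] [135.8, 73.4] rect [135.8  73.3] [ 7.1 12. ] 45.0
orange top [319, 267, 11, 10, 39] [323.6, 270.8] rect [324.  271.5] [ 9. 10.] 90.0
orange side [266, 179, 9, 5, 33] [270.2, 180.9] rect [270. 181.] [4. 8.] 90.0
orange side [255, 271, 9, 8, 58] [259.0, 274.5] rect [259.  274.5] [7. 8.] 90.0
green top [213, 204, 9, 9, 67] [216.9, 208.1] rect [217. 208.] [8. 8.] 90.0
green side [230, 214, 11, 10, 87] [235.3, 218.4] rect [235.  218.5] [ 9. 10.] 90.0
blue top [136, 195, 55, 35, 1651] [163.1, 212.2] rect [162.9 212. ] [53.  31.7] 4.1
blue side [160, 240, 70, 54, 1947] [193.9, 266.2] rect [194.2 265.2] [34.9 67.7] 56.3
red top [304, 155, 27, 61, 545] [321.5, 187.9] rect [317.2 184.6] [25.5 60. ] 2.0
red top [316, 261, 39, 16, 425] [337.6, 267.8] rect [335.  268.5] [13.8 38.6] 84.8
red side [262, 156, 56, 26, 193] [291.2, 168.0] rect [290.  167.8] [58.5  5.9] 21.8
red side [281, 178, 18, 11, 89] [289.4, 182.9] rect [289.2 183.1] [ 9.2 15.4] 53.1
cover top [338, 79, 11, 30, 87] [342.7, 93.7] rect [343.   93.5] [29. 10.] 90.0
cover top [331, 151, 17, 40, 406] [
[... 1995 characters left out ...]
 10, 14, 28] [267.6, 182.4] rect [267.4 183.2] [ 7.3 13.9] 30.3
cover side [75, 183, 9, 16, 49] [79.3, 191.0] rect [ 79.  190.5] [15.  8.] 90.0
cover side [279, 185, 17, 7, 30] [289.0, 188.0] rect [286.8 188.2] [16.   5.4] 3.8
cover side [262, 193, 24, 13, 63] [273.7, 199.1] rect [274.1 199.6] [ 9.5 23.2] 79.2
cover side [116, 312, 42, 48, 371] [140.8, 336.5] rect [143.4 336. ] [45.7 35.3] 39.8
cover side [122, 350, 13, 15, 52] [127.7, 357.0] rect [128. 357.] [18.4  4.2] 45.0
cover side [127, 367, 12, 14, 50] [132.2, 373.8] rect [132.  374.3] [16.4  4.8] 51.3
tray [[371.0, 443.0, 28.0], [481.0, 442.0, 28.0], [472.0, 257.0, 28.0], [362.0, 260.0, 28.0]] [421.57616346 350.55240006  28.        ]
```

View pics/crop1.png

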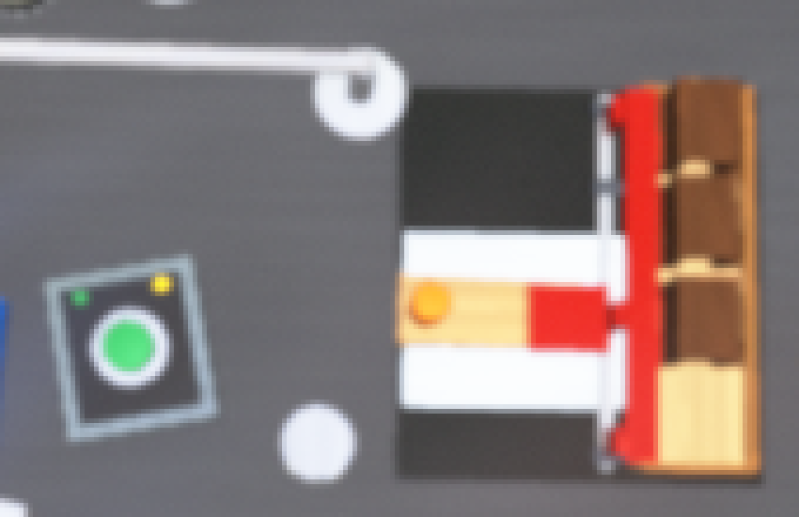

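The crop shows the post at (430,302), the plate from (401,231) to (626,409), and three cover tops at about (708,122), (708,222) and (705,320), with an empty fourth slot nearest the robot. The key is at (128,346) and the rail's right end is near (375,62).

Run:
```python
from h import *
import pickle;a,b=pickle.load(open('f0.pkl','rb'))
def C(x,y,z,n): print(n,onz(a,190+(x+.5)/4.7-.5,135+(y+.5)/4.7-.5,z).round(1))
C(430,302,97,'post')
for p in((401,231),(401,408)): C(*p,12,'plate')
for p in((402,88),(397,477)): C(*p,1,'mat')
for p in((756,84),(762,470)): C(*p,58,'fence')
C(527,287,35,'tailend');C(527,350,35,'tailend')
for i,q in enumerate([(675,82,745,82,743,166,675,162),(675,180,743,182,743,266,675,260),(667,280,743,282,743,364,667,358)]):
    for j in range(4): C(q[2*j],q[2*j+1],112,'cov%d'%i)
C(128,346,76,'key');C(317,442,55,'tin')
C(375,62,100,'railend');print('railend2',onz(a,247/1.5625,227/1.5625,100)); C(0,48,100,'railpt')
# side-view checks
print(tri(a,(281.2,199.0),b,(270.0,181.0)),tri(a,(216.9,208.1),b,(235.3,218.4)))
print('side rail',[onz(b,x/1.5625,y/1.5625,100).round(1) for x,y in((226,335),(353,266))])
```

```text
post [467.4 -53.8  97. ]
plate [530.1 -37.3  12. ]
plate [396.7 -39.   12. ]
mat [643.1 -37.3   1. ]
mat [345.6 -37.2   1. ]
fence [ 637.4 -294.8   58. ]
fence [ 355.2 -295.4   58. ]
tailend [ 486.6 -129.7   35. ]
tailend [ 440.  -129.8   35. ]
cov0 [ 624.5 -223.4  112. ]
cov0 [ 625.5 -272.6  112. ]
cov0 [ 565.4 -270.5  112. ]
cov0 [ 567.4 -223.   112. ]
cov1 [ 554.6 -222.9  112. ]
cov1 [ 554.1 -270.4  112. ]
cov1 [ 495.  -269.6  112. ]
cov1 [ 498.3 -222.5  112. ]
cov2 [ 484.2 -216.8  112. ]
cov2 [ 483.8 -269.5  112. ]
cov2 [ 426.9 -268.8  112. ]
cov2 [ 430.  -216.5  112. ]
key [434.2 158.9  76. ]
tin [369.3  23.4  55. ]
railend [637.9 -12.8 100. ]
railend2 [639.28543643 359.06594566 100.        ]
railpt [642.9 253.9 100. ]
(array([468.46488473, -53.73547739,  92.16700861]), np.float64(2.5272264043112886)) (array([435.76765824, 159.99242688,  68.15499567]), np.float64(1.3246080009990289))
side rail [array([638.1, 358.3, 100. ]), array([630.5,   2.2, 100. ])]
```

Request:
{"method": "servo_tool", "body": {"targets": [0,0,0,7,100,0,0,0,7,100,26.4,-46,0,0,100,26.4,-46,0,0,100,26.4,-46,0,0,100,26.4,-46,0,0,100,26.4,-46,0,0,100,26.4,-46,0,0,100,26.4,-46,0,0,100,26.4,-46,0,0,100,26.4,-46,0,0,100,26.4,-46,0,0,100,26.4,-46,0,0,100,26.4,-46,0,0,100,0,0,40,0,100,0,0,40,0,100,0,0,0,0,100], "force": 80}}

```text
time: 2.22
tcp_pos: [464.3, -53.5, 148.0]
ee_rot: [-0.001, 1.0, -0.0, -0.004]
ft_force: [-0.2, 0.7, -0.0]
finger_gap: 1.0
```

Request:
{"method": "servo_tool", "body": {"targets": [2,0,42,0,100,0,0,40,0,100,0,0,0,0,100,0,0,0,0,40,0,0,0,0,20,0,0,0,0,20,0,0,0,0,20,0,0,0,0,20], "force": 80}}

```text
time: 3.22
tcp_pos: [471.2, -54.2, 71.1]
ee_rot: [-0.001, 1.0, -0.0, 0.001]
ft_force: [-1.5, 1.7, 8.1]
finger_gap: 0.303
```

Run:
```python
from h import *
a=grab('top');b=grab('side')
i=cv2.resize(a['image'][130:250,200:360],(400,300),interpolation=3);j=cv2.resize(b['image'][90:240,220:420],(400,300),interpolation=3)
cv2.imwrite('pics/g1.png',np.hstack([i,j])[:,:,::-1])
```

```text
(no output)
```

View pics/g1.png

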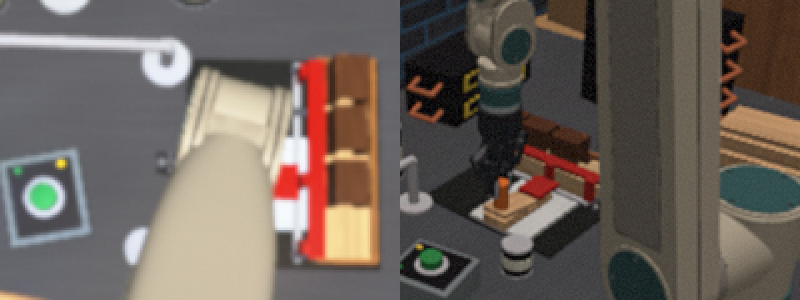

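The image is ambiguous: the post looks unoccluded from the side. I'll project the TCP and zoom in.

Run:
```python
from h import *
b=grab('side')
s=ctrl.sense();print(s['tcp_pos'],s['ft_force'],s['finger_gap'],'tcp',proj(b,s['tcp_pos']),'posttop',proj(b,[467,-54,97]),proj(b,[467,-54,44]))
i=cv2.resize(b['image'][110:220,220:330],(600,600),interpolation=3)
cv2.imwrite('pics/g2.png',i[:,:,::-1])
```

```text
[471.17078833 -54.22233717  71.11440103] [-1.41509172  1.70938104  7.45896515] 0.29935860815724663 tcp [269.82934958 185.75271455] posttop [270.74052425 179.95865922] [270.66483517 192.59316701]
```

View pics/g2.png

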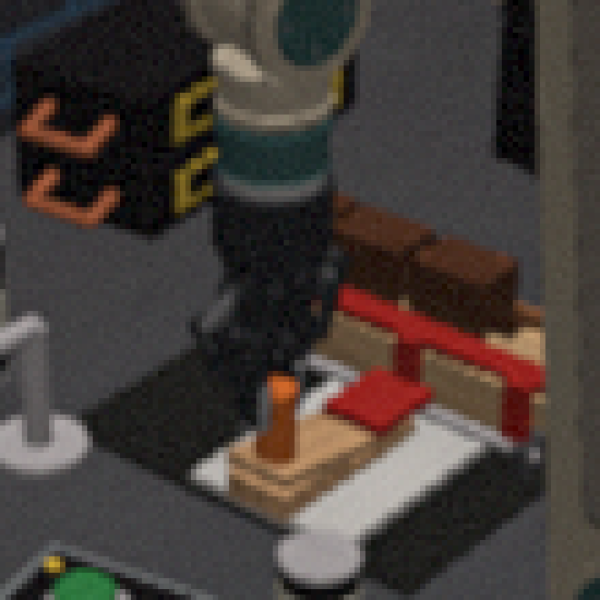

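The TCP projects onto the post, with a finger on each side along y, so it is held. Now I'll rock it about the tail's end.

Request:
{"method": "servo_tool", "body": {"targets": [-5.2,-0.3,0,-4,20,-5.2,-0.3,0,-4,20,-5.2,-0.3,0,-4,20,5.2,-0.3,0,4,20,5.2,-0.3,0,4,20,5.2,-0.3,0,4,20,5.3,-0.3,0,4,20,5.3,-0.3,0,4,20,5.3,-0.3,0,4,20], "force": 90}}

```text
time: 4.5
tcp_pos: [484.8, -52.0, 71.2]
ee_rot: [0.0, 0.995, -0.105, -0.001]
ft_force: [-7.2, 0.6, 13.9]
finger_gap: 0.297
```

Request:
{"method": "servo_tool", "body": {"targets": [-5.4,-0.4,-0.5,-4,20,-5.4,-0.4,-0.5,-4,20,-5.5,-0.4,-0.5,-4,20,-5.5,-0.4,-0.5,-4,20,-5.6,-0.4,-0.5,-4,20,-5.6,-0.4,-0.5,-4,20,5.7,-0.4,0,4,20,5.7,-0.4,0,4,20,5.8,-0.4,0,4,20,5.8,-0.4,0,4,20,5.8,-0.4,0,4,20,5.8,-0.4,0,4,20]}}

```text
time: 6.0
tcp_pos: [485.0, -44.1, 71.4]
ee_rot: [-0.001, 0.994, -0.105, -0.002]
ft_force: [-2.2, 0.9, -2.6]
finger_gap: 0.302
```

Request:
{"method": "servo_tool", "body": {"targets": [-6,-0.4,0,-4,20,-6,-0.4,0,-4,20,-6.1,-0.4,0,-4,20,-6.1,-0.4,0,-4,20,-6.2,-0.4,0,-4,20,-6.2,-0.4,0,-4,20,6.3,-0.4,0,4,20,6.3,-0.4,0,4,20,6.4,-0.4,0,4,20,6.4,-0.4,0,4,20,6.5,-0.4,0,4,20,6.5,-0.4,0,4,20,-6.6,-0.4,0,-4,20,-6.6,-0.4,0,-4,20,-6.6,-0.4,0,-4,20,-6.7,-0.4,0,-4,20,-6.7,-0.4,0,-4,20,-6.8,-0.4,0,-4,20]}}

```text
time: 8.25
tcp_pos: [447.3, -33.4, 71.4]
ee_rot: [-0.002, 0.994, 0.105, -0.001]
ft_force: [-1.5, 2.8, -4.2]
finger_gap: 0.3
```

Run:
```python
from h import *
a=grab('top');b=grab('side')
i=cv2.resize(a['image'][130:250,200:360],(400,300),interpolation=3);j=cv2.resize(b['image'][120:220,220:353],(400,300),interpolation=3)
cv2.imwrite('pics/g3.png',np.hstack([i,j])[:,:,::-1])
```

```text
(no output)
```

View pics/g3.png

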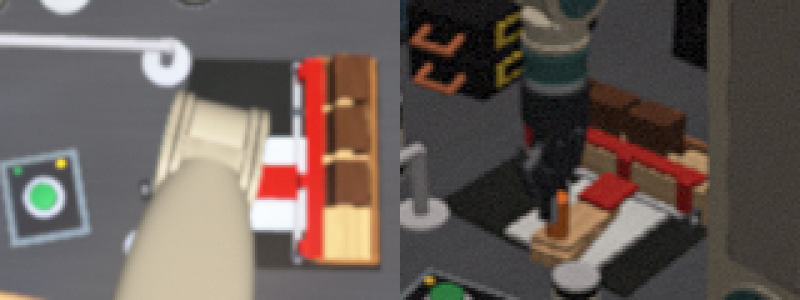

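The wedge turns with the gripper and has come out about 22 mm. The jig hasn't moved. I'll keep rocking.

Request:
{"method": "servo_tool", "body": {"targets": [6.9,-0.4,0,4,20,6.9,-0.4,0,4,20,6.9,-0.4,0,4,20,7,-0.4,0,4,20,7,-0.4,0,4,20,7,-0.4,0,4,20,-7.2,-0.4,0,-4,20,-7.2,-0.4,0,-4,20,-7.2,-0.4,0,-4,20,-7.3,-0.4,0,-4,20,-7.3,-0.4,0,-4,20,-7.3,-0.4,0,-4,20,7.4,-0.4,0,4,20,7.4,-0.4,0,4,20,7.4,-0.4,0,4,20,7.5,-0.4,0,4,20,7.5,-0.4,0,4,20,7.5,-0.4,0,4,20]}}

```text
time: 10.6
tcp_pos: [489.1, -27.7, 72.3]
ee_rot: [-0.008, 0.995, -0.099, -0.001]
ft_force: [-3.2, 14.9, 6.8]
finger_gap: 0.306
```

Request:
{"method": "servo_tool", "body": {"targets": [-7.6,-0.4,0,-4,20,-7.6,-0.4,0,-4,20,-7.6,-0.4,0,-4,20,-7.7,-0.4,0,-4,20,-7.7,-0.4,0,-4,20,-7.7,-0.4,0,-4,20,7.9,-0.4,0,4,20,7.9,-0.4,0,4,20,7.9,-0.4,0,4,20,8,-0.4,0,4,20,8,-0.4,0,4,20,8,-0.4,0,4,20]}}

```text
time: 12.1
tcp_pos: [490.2, -24.3, 72.5]
ee_rot: [-0.009, 0.995, -0.096, -0.001]
ft_force: [-2.7, 14.7, 8.0]
finger_gap: 0.296
```

Run:
```python
from h import *
a=grab('top');b=grab('side');s=ctrl.sense();print(s)
i=cv2.resize(a['image'][130:250,200:360],(400,300),interpolation=3);j=cv2.resize(b['image'][120:220,220:353],(400,300),interpolation=3)
cv2.imwrite('pics/g4.png',np.hstack([i,j])[:,:,::-1])
```

```text
{'time': 12.2, 'joint_positions': array([-0.19194159,  0.18601472, -0.50794227,  0.87990897,  0.01750766,
        3.14159212]), 'joint_velocities': array([ 0.0043851 , -0.00806101, -0.01204294, -0.00739746, -0.01072436,
        0.00018268]), 'joint_torque': array([ -4.53799278, -33.32123995,  26.22587621,  -1.68446884,
        -2.35109724,   0.05197066]), 'tcp_pos': array([490.5384124 , -24.42829266,  72.71670277]), 'ee_rot': array([-8.86048989e-03,  9.95357764e-01, -9.58328652e-02, -6.88877406e-04]), 'ft_force': array([-1.73650364,  9.18241555,  4.25912659]), 'torque': array([ 1.91348824,  0.61130596, -0.34219231]), 'finger_gap': 0.30008515037431754}
```

View pics/g4.png

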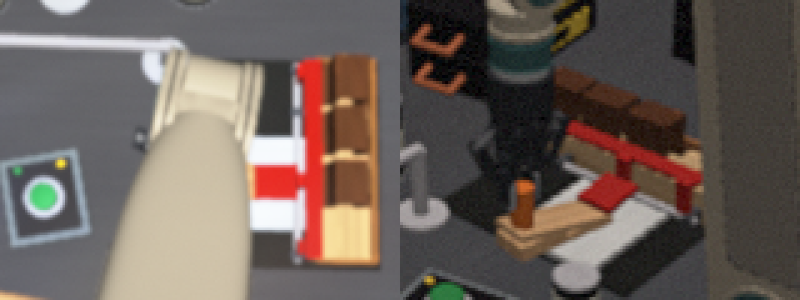

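Joint 6 has reached its range limit at the right end of the swing, which explains the odd push. From here I'll keep the swings biased left.

Request:
{"method": "servo_tool", "body": {"targets": [-7.5,-0.3,0,-4,20,-7.5,-0.3,0,-4,20,-7.5,-0.3,0,-4,20,-7.5,-0.3,0,-4,20,-7.5,-0.3,0,-4,20,-7.5,-0.3,0,-4,20]}}

```text
time: 12.95
tcp_pos: [445.8, -23.0, 72.5]
ee_rot: [-0.007, 0.994, 0.114, 0.002]
ft_force: [-1.2, 7.1, 0.1]
finger_gap: 0.301
```

```bash
python3 -c "
from h import *
s=ctrl.sense();print(s['time'],s['tcp_pos'],s['ee_rot'],s['ft_force'],s['joint_positions'])"
```

```text
12.95 [445.76884599 -22.98267499  72.46066197] [-0.00704759  0.99350226  0.11358348  0.00154269] [-1.19874749  7.08477398  0.13334493] [-0.20598915  0.11088996 -0.59957262  0.86183643  0.01435059  2.70792851]
```

Request:
{"method": "servo_tool", "body": {"targets": [7.6,-0.4,0,4,20,7.6,-0.4,0,4,20,7.6,-0.4,0,4,20,7.6,-0.4,0,4,20,7.6,-0.4,0,4,20,-7.8,-0.4,0,-4,20,-7.8,-0.4,0,-4,20,-7.8,-0.4,0,-4,20,-7.8,-0.4,0,-4,20,-7.8,-0.4,0,-4,20]}}

```text
time: 14.2
tcp_pos: [444.9, -17.5, 72.5]
ee_rot: [-0.006, 0.994, 0.113, 0.002]
ft_force: [0.3, 3.1, -1.7]
finger_gap: 0.297
```

```bash
python3 -c "
from h import *
s=ctrl.sense();print(s['time'],s['tcp_pos'],s['ee_rot'],s['ft_force'],s['joint_positions'])"
```

```text
14.2 [444.88310543 -17.50261363  72.48200981] [-0.00572556  0.99352097  0.11349168  0.00171252] [ 0.28199418  3.09140839 -1.68997429] [-0.19260749  0.10822572 -0.60257477  0.86018367  0.01195095  2.72150649]
```

Request:
{"method": "servo_tool", "body": {"targets": [8,-0.4,0,4,20,8,-0.4,0,4,20,8,-0.4,0,4,20,8,-0.4,0,4,20,8,-0.4,0,4,20,-8.2,-0.4,0,-4,20,-8.2,-0.4,0,-4,20,-8.2,-0.4,0,-4,20,-8.2,-0.4,0,-4,20,-8.2,-0.4,0,-4,20,8.4,-0.4,0,4,20,8.4,-0.4,0,4,20,8.4,-0.4,0,4,20,8.4,-0.4,0,4,20]}}

```text
time: 15.95
tcp_pos: [476.8, -6.2, 72.3]
ee_rot: [-0.005, 1.0, -0.028, 0.001]
ft_force: [0.4, 0.8, -1.5]
finger_gap: 0.302
```

Run:
```python
from h import *
a=grab('top');b=grab('side');s=ctrl.sense();print(s['time'],s['tcp_pos'],s['ee_rot'],s['ft_force'],s['joint_positions'])
i=cv2.resize(a['image'][130:250,130:350],(400,218),interpolation=3);j=cv2.resize(b['image'][120:220,220:353],(400,300),interpolation=3)
i=cv2.copyMakeBorder(i,0,82,0,0,0)
cv2.imwrite('pics/g5.png',np.hstack([i,j])[:,:,::-1])
```

```text
16.05 [478.31482944  -6.13520073  73.06263639] [-0.00461822  0.99963185 -0.0266744   0.00182211] [-0.5327108   1.13763003 -2.11642459] [-0.15399051  0.16150804 -0.5374973   0.8693489   0.00962442  3.04096969]
```

View pics/g5.png

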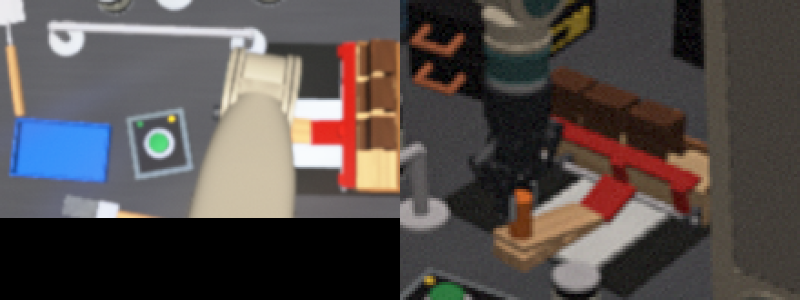

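The keeper has sprung open and the wedge is free. I'll pull it clear and lift it, then turn it half round so joint 6 stays in range at the tray.

Request:
{"method": "servo_tool", "body": {"targets": [0,-6,0,0,20,0,-8,0,0,20,0,-8,0,0,20,0,-8,-10,0,20,0,0,-30,0,20,0,0,-40,0,20,0,0,-30,0,20,0,0,0,0,20], "force": 110}}

```text
time: 17.05
tcp_pos: [480.6, 23.3, 186.2]
ee_rot: [-0.005, 1.0, -0.026, 0.004]
ft_force: [0.8, -0.2, -1.7]
finger_gap: 0.293
```

Request:
{"method": "servo_tool", "body": {"targets": [0,0,0,-10,20,0,0,0,-10,20,0,0,0,-10,20,0,0,0,-10,20,0,0,0,-10,20,0,0,0,-10,20,0,0,0,-10,20,0,0,0,-10,20,0,0,0,-10,20,0,0,0,-10,20,0,0,0,-10,20,0,0,0,-10,20,0,0,0,-10,20,0,0,0,-10,20,0,0,0,-10,20,0,0,0,-10,20,0,0,0,-10,20,0,0,0,-10,20,0,0,0,0,20]}}

```text
time: 19.42
tcp_pos: [476.8, 23.4, 181.5]
ee_rot: [-0.0, 0.027, 1.0, 0.005]
ft_force: [0.3, -0.4, -1.1]
finger_gap: 0.291
```

Run:
```python
from h import *
a=grab('top');b=grab('side');s=ctrl.sense();print(s['time'],s['tcp_pos'],s['ee_rot'],s['ft_force'],s['joint_positions'])
i=cv2.resize(a['image'][130:250,130:350],(400,218),interpolation=3);j=cv2.resize(b['image'][80:230,190:390],(400,300),interpolation=3)
i=cv2.copyMakeBorder(i,0,82,0,0,0)
cv2.imwrite('pics/g6.png',np.hstack([i,j])[:,:,::-1])
hsv=cv2.cvtColor(a['image'],cv2.COLOR_RGB2HSV);m=cv2.inRange(hsv,(100,160,80),(118,255,255))
c=max(cv2.findContours(m,0,1)[0],key=cv2.contourArea);P=np.array([onz(a,*p,28) for p in cv2.boxPoints(cv2.minAreaRect(c))]);print('tray',P.round(0).tolist(),P.mean(0))
```

```text
19.525 [477.24122927  23.30474516 181.9336873 ] [-5.08157380e-05  2.75022006e-02  9.99609606e-01  4.92564083e-03] [-0.14070494 -0.4250602  -1.45125618] [-0.09265568  0.04844454 -0.40547054  1.11762404  0.0098238  -0.03764732]
tray [[371.0, 443.0, 28.0], [481.0, 442.0, 28.0], [472.0, 257.0, 28.0], [362.0, 260.0, 28.0]] [421.46613625 350.53475919  28.        ]
```

View pics/g6.png

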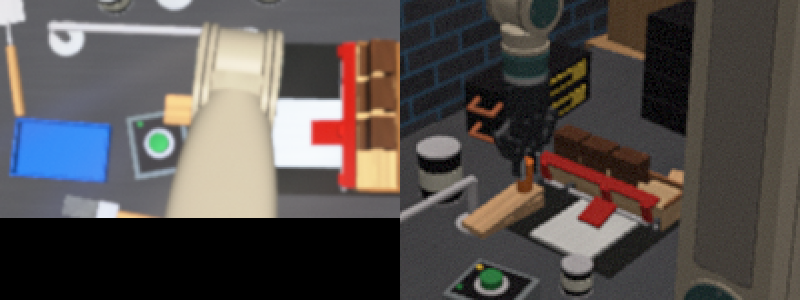

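Request:
{"method": "servo_tool", "body": {"targets": [12.8,45.5,0,0,20,12.8,45.5,0,0,20,12.8,45.5,0,0,20,12.8,45.5,0,0,20,12.8,45.5,0,0,20,12.8,45.5,0,0,20,0,0,0,0,20,0,0,40,0,20,0,0,30,0,20,0,0,0,0,20,0,0,0,0,20]}}

```text
time: 20.9
tcp_pos: [416.5, 300.3, 116.4]
ee_rot: [0.001, 0.027, 1.0, 0.005]
ft_force: [0.9, 0.1, -1.1]
finger_gap: 0.294
```

Run:
```python
from h import *
a=grab('top');b=grab('side');s=ctrl.sense();print(s['time'],s['tcp_pos'],s['ee_rot'],s['ft_force'],s['joint_positions'])
i=cv2.resize(a['image'][130:280,100:300],(400,300),interpolation=3);j=cv2.resize(b['image'][180:330,110:310],(400,300),interpolation=3)
cv2.imwrite('pics/g7.png',np.hstack([i,j])[:,:,::-1])
```

```text
21.0 [417.20384394 300.86169721 117.16730022] [0.00221622 0.02666842 0.99962579 0.00567197] [ 0.03158227  0.50155372 -1.59152366] [ 0.49469076  0.16580363 -0.42216469  0.97333423  0.0076291   0.54807114]
```

View pics/g7.png

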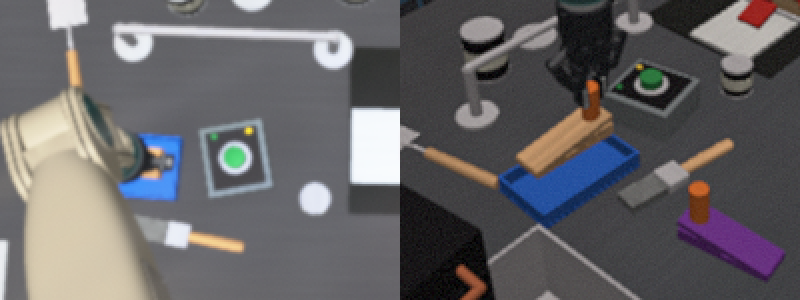

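The wedge hangs level over the tray and lines up with it. Lowering now.

Request:
{"method": "servo_tool", "body": {"targets": [0,0,20,0,20,0,0,20,0,20,0,0,6,0,20,0,0,3,0,20,0,0,1.5,0,20,0,0,1.5,0,20,0,0,0,0,20]}}

```text
time: 21.88
tcp_pos: [416.8, 301.4, 64.5]
ee_rot: [0.002, 0.026, 1.0, 0.005]
ft_force: [0.2, 0.5, 2.7]
finger_gap: 0.295
```

Request:
{"method": "servo_tool", "body": {"targets": [0,0,0,0,60,0,0,0,0,100,0,0,0,0,100,0,0,-20,0,100,0,0,-60,-3,100,0,0,-55,0,100,-15,-45.6,0,0,100,-15,-45.6,0,0,100,-15,-45.6,0,0,100,-15,-45.6,0,0,100,-15,-45.6,0,0,100,-15,-45.6,0,0,100,-15,-45.6,0,0,100,-15,-45.6,0,0,100,-15,-45.6,0,0,100,-15,-45.6,0,0,100,-15,-45.6,0,0,100,-15,-45.6,0,0,100,0,0,0,0,100]}}

```text
time: 24.25
tcp_pos: [596.3, -250.9, 192.8]
ee_rot: [0.001, 0.002, 1.0, 0.005]
ft_force: [-0.2, 1.5, -0.1]
finger_gap: 0.998
```

Run:
```python
from h import *
a=grab('top');b=grab('side');s=ctrl.sense();print(s['time'],s['tcp_pos'],s['ee_rot'],s['ft_force'],s['joint_positions'])
i=cv2.resize(a['image'][130:280,120:320],(400,300),interpolation=3)
j=cv2.resize(a['image'][130:250,290:370],(200,300),interpolation=3);k=cv2.resize(b['image'][220:310,145:265],(400,300),interpolation=3) 
cv2.imwrite('pics/g8.png',np.hstack([i,k])[:,:,::-1])
# cover brown mask in side view top faces
f=a
g=cv2.cvtColor(a['image'],cv2.COLOR_RGB2GRAY)
# rail: bright pixels columnwise rows 140-152
for u in range(165,270,12):
    col=g[138:156,u].astype(float);w=np.clip(col-130,0,None);
    if w.sum()>0: v=(w*np.arange(138,156)).sum()/w.sum();print(u,round(v,2),onz(a,u,v,104).round(1))
```

```text
24.35 [ 595.08227769 -247.6253016   192.84034583] [3.76117387e-04 5.20162205e-04 9.99984896e-01 5.45859832e-03] [-0.21440169  0.22671388  0.02420487] [-0.4990808   0.33422943 -0.030502    1.21062459  0.00994797 -0.49806314]
165 148.23 [628.7 334.4 104. ]
177 144.49 [642.2 295.2 104. ]
189 144.92 [641.5 255.2 104. ]
201 145.45 [640.4 215.2 104. ]
213 145.8 [640.  175.2 104. ]
225 146.13 [639.7 135.3 104. ]
237 146.73 [638.4  95.3 104. ]
249 147.01 [638.2  55.3 104. ]
261 150.89 [625.8  15.1 104. ]
```

View pics/g8.png

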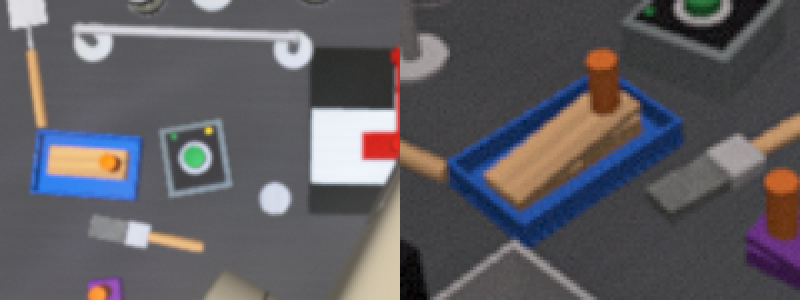

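The wedge lies flat in the tray. The rail axis is at x = 640 + 0.0167·(y−175). Now grasping the far cover.

Request:
{"method": "servo_tool", "body": {"targets": [-3,0,30,0,66,0,0,30,0,66,0,0,20,0,66,0,0,20,0,66,0,0,10,0,66,0,0,10,0,66,0,0,0,0,66], "force": 70}}

```text
time: 25.22
tcp_pos: [598.3, -245.8, 73.1]
ee_rot: [0.0, -0.0, 1.0, 0.005]
ft_force: [-0.7, 0.5, -1.1]
finger_gap: 0.658
```

Request:
{"method": "servo_tool", "body": {"targets": [0,0,0,0,40,0,0,0,0,30,0,0,0,0,30,0,0,0,0,30,0,0,0,0,30]}}

```text
time: 25.85
tcp_pos: [599.5, -246.8, 74.4]
ee_rot: [0.002, 0.0, 1.0, 0.004]
ft_force: [0.1, 0.6, 5.6]
finger_gap: 0.505
```

Request:
{"method": "servo_tool", "body": {"targets": [0,0,-10,0,30,0,0,-30,0,30,0,0,-35,0,30,0,0,-28,0,30,0,0,0,10.1,30,0,0,0,10.1,30,0,0,0,10.1,30,0,0,0,10.1,30,0,0,0,10.1,30,0,0,0,10.1,30,0,0,0,10.1,30,0,0,0,10.1,30,0,0,0,10.1,30,0,0,0,0,30]}}

```text
time: 27.6
tcp_pos: [597.8, -247.1, 175.7]
ee_rot: [-0.004, 0.712, 0.702, 0.004]
ft_force: [0.3, -1.0, -2.0]
finger_gap: 0.509
```

Request:
{"method": "servo_tool", "body": {"targets": [43.9,3,0,0,30,43.9,3,0,0,30,43.9,3,0,0,30,43.9,3,0,0,30,43.9,3,0,0,30,43.9,3,0,0,30,43.9,3,0,0,30,43.9,3,0,0,30,43.9,3,0,0,30,43.9,3,0,0,30,43.9,3,0,0,30,0,0,0,0,30,0,0,0,0,30]}}

```text
time: 29.22
tcp_pos: [638.7, 234.6, 180.8]
ee_rot: [-0.003, 0.712, 0.702, 0.003]
ft_force: [0.2, -0.9, -1.9]
finger_gap: 0.511
```

Run:
```python
from h import *
a=grab('top');b=grab('side');s=ctrl.sense();print(s['time'],s['tcp_pos'],s['ee_rot'],s['ft_force'],s['finger_gap'],s['joint_positions'])
i=cv2.resize(a['image'][100:220,140:300],(400,300),interpolation=3);k=cv2.resize(b['image'][90:240,130:330],(400,300),interpolation=3) 
cv2.imwrite('pics/g9.png',np.hstack([i,k])[:,:,::-1])
```

```text
29.325 [638.94679302 233.78507259 180.9633338 ] [-0.00292374  0.71272034  0.70143276  0.0036396 ] [ 0.73610685  0.78692949 -2.21574571] 0.5071152083916733 [0.25207254 0.39812527 0.0348357  1.20414162 0.00870957 1.83884691]
```

View pics/g9.png

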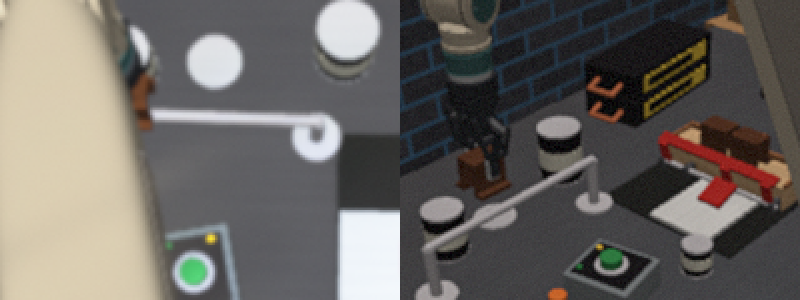

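The cover hangs upright in the grip above the rail. I'll correct 2 mm in x and lower it.

Request:
{"method": "servo_tool", "body": {"targets": [0,2,35,0,30,0,0,20,0,30,0,0,15,0,30,0,0,15,0,30,0,0,10,0,30,0,0,0,0,30]}}

```text
time: 30.08
tcp_pos: [640.8, 235.7, 85.4]
ee_rot: [-0.003, 0.713, 0.702, 0.003]
ft_force: [0.2, 0.7, -1.8]
finger_gap: 0.509
```

Request:
{"method": "servo_tool", "body": {"targets": [0,0,5,0,30,0,0,2,0,30,0,0,1.5,0,30,0,0,0,0,30]}}

```text
time: 30.58
tcp_pos: [641.6, 236.0, 78.5]
ee_rot: [-0.003, 0.713, 0.701, 0.004]
ft_force: [-0.9, 0.1, 2.0]
finger_gap: 0.506
```

Request:
{"method": "servo_tool", "body": {"targets": [0,0,0,0,75,0,0,0,0,75,0,0,0,0,75,0,0,-15,0,75,0,0,-45,0,75,0,0,-55,0,75,-44.1,-9.5,0,0,75,-44.1,-9.5,0,0,75,-44.1,-9.5,0,0,75,-44.1,-9.5,0,0,75,-44.1,-9.5,0,0,75,-44.1,-9.5,0,0,75,-44.1,-9.5,0,0,75,-44.1,-9.5,0,0,75,-44.1,-9.5,0,0,75,-44.1,-9.5,0,0,75,-44.1,-9.5,0,0,75]}}

```text
time: 32.7
tcp_pos: [529.0, -250.3, 189.2]
ee_rot: [-0.002, 0.713, 0.701, 0.004]
ft_force: [-0.3, 0.6, 0.1]
finger_gap: 0.749
```

Request:
{"method": "servo_tool", "body": {"targets": [0,0,0,-10.1,66,0,0,0,-10.1,66,0,0,0,-10.1,66,0,0,0,-10.1,66,0,0,0,-10.1,66,0,0,0,-10.1,66,0,0,0,-10.1,66,0,0,0,-10.1,66,0,0,0,-10.1,66,0,0,0,0,66]}}

```text
time: 33.95
tcp_pos: [529.3, -248.8, 188.9]
ee_rot: [0.002, 0.001, 1.0, 0.005]
ft_force: [0.2, -0.5, 0.1]
finger_gap: 0.664
```

Run:
```python
from h import *
a=grab('top');b=grab('side');s=ctrl.sense();print(s['time'],s['tcp_pos'],s['ee_rot'],s['ft_force'],s['finger_gap'],s['joint_positions'])
i=cv2.resize(a['image'][110:230,140:300],(400,300),interpolation=3);k=cv2.resize(b['image'][90:240,130:330],(400,300),interpolation=3) 
cv2.imwrite('pics/g10.png',np.hstack([i,k])[:,:,::-1])
```

```text
34.05 [ 529.22447943 -248.74112335  188.54977335] [0.00137304 0.00142757 0.99998726 0.00464203] [ 0.58153241 -0.37245629  0.77580257] 0.6619782075583424 [-0.55457708  0.23250691 -0.1754828   1.16534769  0.00934231 -0.55173377]
```

View pics/g10.png

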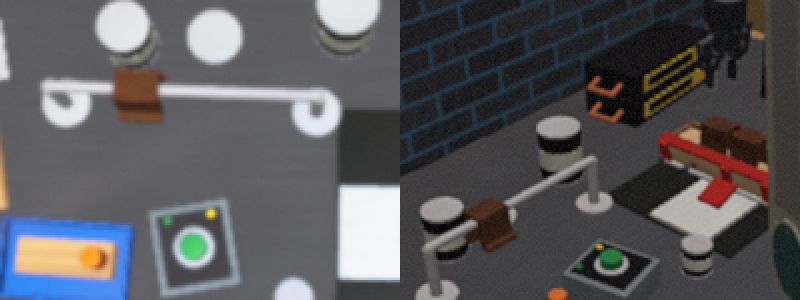

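The first cover sits astride the rail. Now the second.

Request:
{"method": "servo_tool", "body": {"targets": [0,1.5,30,0,66,0,0,30,0,66,0,0,20,0,66,0,0,20,0,66,0,0,10,0,66,0,0,5,0,66,0,0,0,0,66]}}

```text
time: 34.92
tcp_pos: [529.4, -246.1, 73.1]
ee_rot: [0.001, 0.0, 1.0, 0.005]
ft_force: [-0.2, 0.3, 0.8]
finger_gap: 0.66
```

Request:
{"method": "servo_tool", "body": {"targets": [0,0,0,0,40,0,0,0,0,30,0,0,0,0,30,0,0,0,0,30,0,0,0,0,30]}}

```text
time: 35.55
tcp_pos: [530.2, -246.5, 74.0]
ee_rot: [0.002, 0.0, 1.0, 0.004]
ft_force: [0.4, 0.4, 6.2]
finger_gap: 0.511
```

Request:
{"method": "servo_tool", "body": {"targets": [0,0,-10,0,30,0,0,-30,0,30,0,0,-35,0,30,0,0,-28,0,30,0,0,0,10.1,30,0,0,0,10.1,30,0,0,0,10.1,30,0,0,0,10.1,30,0,0,0,10.1,30,0,0,0,10.1,30,0,0,0,10.1,30,0,0,0,10.1,30,0,0,0,10.1,30,0,0,0,0,30]}}

```text
time: 37.3
tcp_pos: [528.2, -246.6, 175.3]
ee_rot: [-0.004, 0.712, 0.702, 0.004]
ft_force: [-0.8, 0.2, -1.3]
finger_gap: 0.507
```

Request:
{"method": "servo_tool", "body": {"targets": [40.3,10.3,0,0,30,40.3,10.3,0,0,30,40.3,10.3,0,0,30,40.3,10.3,0,0,30,40.3,10.3,0,0,30,40.3,10.3,0,0,30,40.3,10.3,0,0,30,40.3,10.3,0,0,30,40.3,10.3,0,0,30,40.3,10.3,0,0,30,0,0,0,0,30,0,0,0,0,30]}}

```text
time: 38.8
tcp_pos: [637.7, 154.0, 179.5]
ee_rot: [-0.003, 0.712, 0.702, 0.003]
ft_force: [-0.6, -0.0, -2.6]
finger_gap: 0.506
```

Request:
{"method": "servo_tool", "body": {"targets": [0,2,35,0,30,0,0,20,0,30,0,0,15,0,30,0,0,15,0,30,0,0,9,0,30,0,0,0,0,30]}}

```text
time: 39.55
tcp_pos: [640.1, 155.0, 85.3]
ee_rot: [-0.003, 0.713, 0.701, 0.004]
ft_force: [0.1, 0.8, -1.5]
finger_gap: 0.506
```

Request:
{"method": "servo_tool", "body": {"targets": [0,0,4,0,30,0,0,2,0,30,0,0,1,0,30,0,0,0,0,30]}}

```text
time: 40.05
tcp_pos: [640.6, 155.3, 79.1]
ee_rot: [-0.003, 0.713, 0.701, 0.004]
ft_force: [0.5, -0.1, -1.5]
finger_gap: 0.507
```

Request:
{"method": "servo_tool", "body": {"targets": [0,0,1.5,0,30,0,0,0,0,30,0,0,0,0,75,0,0,0,0,75,0,0,0,0,75,0,0,-15,0,75,0,0,-45,0,75,0,0,-55,0,75,-40.5,-17.5,0,0,75,-40.5,-17.5,0,0,75,-40.5,-17.5,0,0,75,-40.5,-17.5,0,0,75,-40.5,-17.5,0,0,75,-40.5,-17.5,0,0,75,-40.5,-17.5,0,0,75,-40.5,-17.5,0,0,75,-40.5,-17.5,0,0,75,-40.5,-17.5,0,0,75]}}

```text
time: 42.3
tcp_pos: [458.7, -249.5, 189.6]
ee_rot: [-0.002, 0.713, 0.702, 0.004]
ft_force: [-0.4, 0.2, 0.1]
finger_gap: 0.751
```

Request:
{"method": "servo_tool", "body": {"targets": [0,0,0,-10.1,66,0,0,0,-10.1,66,0,0,0,-10.1,66,0,0,0,-10.1,66,0,0,0,-10.1,66,0,0,0,-10.1,66,0,0,0,-10.1,66,0,0,0,-10.1,66,0,0,0,-10.1,66,0,0,0,0,66,0,0,0,0,66]}}

```text
time: 43.68
tcp_pos: [459.2, -248.2, 188.8]
ee_rot: [0.001, 0.001, 1.0, 0.005]
ft_force: [-0.4, -0.2, -1.2]
finger_gap: 0.662
```

Request:
{"method": "servo_tool", "body": {"targets": [0,1.5,30,0,66,0,0,30,0,66,0,0,20,0,66,0,0,20,0,66,0,0,10,0,66,0,0,5,0,66,0,0,0,0,66]}}

```text
time: 44.55
tcp_pos: [459.4, -245.5, 73.4]
ee_rot: [0.001, 0.0, 1.0, 0.005]
ft_force: [0.7, 0.1, 0.3]
finger_gap: 0.661
```

Request:
{"method": "servo_tool", "body": {"targets": [0,0,0,0,40,0,0,0,0,30,0,0,0,0,30,0,0,0,0,30,0,0,0,0,30]}}

```text
time: 45.18
tcp_pos: [460.1, -246.0, 74.2]
ee_rot: [0.002, 0.0, 1.0, 0.004]
ft_force: [0.6, 0.6, 6.1]
finger_gap: 0.506
```

Request:
{"method": "servo_tool", "body": {"targets": [0,0,-10,0,30,0,0,-30,0,30,0,0,-35,0,30,0,0,-28,0,30,0,0,0,10.1,30,0,0,0,10.1,30,0,0,0,10.1,30,0,0,0,10.1,30,0,0,0,10.1,30,0,0,0,10.1,30,0,0,0,10.1,30,0,0,0,10.1,30,0,0,0,10.1,30,0,0,0,0,30]}}

```text
time: 46.92
tcp_pos: [458.4, -246.0, 175.8]
ee_rot: [-0.004, 0.712, 0.702, 0.004]
ft_force: [-0.0, 0.1, -1.3]
finger_gap: 0.51
```

Request:
{"method": "servo_tool", "body": {"targets": [40.5,21.7,0,0,30,40.5,21.7,0,0,30,40.5,21.7,0,0,30,40.5,21.7,0,0,30,40.5,21.7,0,0,30,40.5,21.7,0,0,30,40.5,21.7,0,0,30,40.5,21.7,0,0,30,0,0,0,0,30,0,0,0,0,30,0,0,0,0,30]}}

```text
time: 48.3
tcp_pos: [636.9, 73.8, 179.4]
ee_rot: [-0.003, 0.713, 0.701, 0.004]
ft_force: [-0.1, 0.4, -0.9]
finger_gap: 0.505
```

Request:
{"method": "servo_tool", "body": {"targets": [0,1.2,35,0,30,0,0,20,0,30,0,0,15,0,30,0,0,15,0,30,0,0,9,0,30,0,0,0,0,30]}}

```text
time: 49.05
tcp_pos: [638.6, 75.6, 85.0]
ee_rot: [-0.003, 0.713, 0.701, 0.004]
ft_force: [-0.3, -0.3, -1.5]
finger_gap: 0.51
```

Request:
{"method": "servo_tool", "body": {"targets": [0,0,4,0,30,0,0,2,0,30,0,0,1.5,0,30,0,0,0.5,0,30,0,0,0,0,30]}}

```text
time: 49.68
tcp_pos: [639.3, 75.8, 78.3]
ee_rot: [-0.003, 0.713, 0.701, 0.004]
ft_force: [-0.6, 0.6, 2.4]
finger_gap: 0.503
```

Request:
{"method": "servo_tool", "body": {"targets": [0,0,0,0,75,0,0,0,0,75,0,0,0,0,75,0,0,-15,0,75,0,0,-45,0,75,0,0,-45,0,75,16,-41.2,0,0,30,16,-41.2,0,0,0,16,-41.2,0,0,0,16,-41.2,0,0,0,16,-41.2,0,0,0,0,0,0,0,0,0,0,0,0,0], "force": 30}}

```text
time: 51.3
tcp_pos: [435.4, 158.2, 184.3]
ee_rot: [-0.002, 0.713, 0.702, 0.005]
ft_force: [0.7, 0.4, 0.8]
finger_gap: 0.001
```

Run:
```python
from h import *
a=grab('top');b=grab('side');s=ctrl.sense();print(s['time'],s['tcp_pos'],s['ee_rot'],s['ft_force'],s['finger_gap'],s['joint_positions'])
i=cv2.resize(a['image'][110:230,140:300],(400,300),interpolation=3);k=cv2.resize(b['image'][90:270,100:340],(400,300),interpolation=3) 
cv2.imwrite('pics/g11.png',np.hstack([i,k])[:,:,::-1])
```

```text
51.4 [435.75340438 157.89409818 183.89954076] [-0.00223863  0.71289445  0.70125047  0.00492585] [ 0.03094161 -0.27706769 -0.13631474] -0.0015023003907441922 [ 0.20222842  0.01620619 -0.4345998   1.11415697  0.0091146   1.78951883]
```

View pics/g11.png

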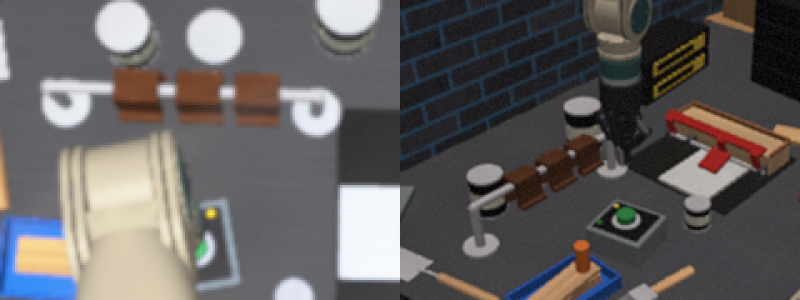

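All three covers sit astride the rail and the bed is empty. Now the key.

Request:
{"method": "servo_tool", "body": {"targets": [0,0,40,0,0,0,0,40,0,0,0,0,20,0,0,0,0,0,0,0,0,0,0,0,0,0,0,0,0,0]}}

```text
time: 52.15
tcp_pos: [436.0, 159.2, 84.4]
ee_rot: [-0.002, 0.713, 0.701, 0.005]
ft_force: [0.8, -0.0, -0.2]
finger_gap: -0.004
```

Request:
{"method": "servo_tool", "body": {"targets": [-1,0,2,0,0,0,0,2,0,0,0,0,2,0,0,0,0,1,0,0,0,0,0,0,0]}}

```text
time: 52.78
tcp_pos: [434.2, 158.1, 76.1]
ee_rot: [-0.003, 0.713, 0.701, 0.004]
ft_force: [-0.1, 0.8, 1.7]
finger_gap: 0.0
```

Request:
{"method": "servo_tool", "body": {"targets": [0,0,1.5,0,0,0,0,1.5,0,0,0,0,1,0,0,0,0,0,0,0,0,0,0,0,0]}}

```text
time: 53.4
tcp_pos: [434.3, 158.1, 72.1]
ee_rot: [-0.003, 0.713, 0.701, 0.004]
ft_force: [-1.4, 0.8, 2.7]
finger_gap: -0.002
```

Request:
{"method": "servo_tool", "body": {"targets": [0,0,1.5,0,0,0,0,1,0,0,0,0,0.5,0,0,0,0,0,0,0]}}

```text
time: 53.9
tcp_pos: [434.4, 158.1, 69.7]
ee_rot: [-0.003, 0.713, 0.701, 0.004]
ft_force: [-4.2, -1.0, 7.9]
finger_gap: -0.001
```

Request:
{"method": "servo_tool", "body": {"targets": [0,0,-0.2,0,0,0,0,0,0,0,0,0,0,0,0,0,0,0,0,0]}}

```text
time: 54.4
tcp_pos: [434.4, 158.1, 70.0]
ee_rot: [-0.003, 0.713, 0.701, 0.004]
ft_force: [-3.8, -1.0, 8.2]
finger_gap: -0.003
```

Request:
{"method": "servo_tool", "body": {"targets": [0,0,0,0,0,0,0,0,0,0,0,0,0,0,0,0,0,0,0,0,0,0,2,0,0,0,0,2,0,0,0,0,2,0,0,0,0,1.5,0,0,0,0,0,0,0]}}

```text
time: 55.52
tcp_pos: [434.6, 158.1, 63.7]
ee_rot: [-0.003, 0.713, 0.702, 0.004]
ft_force: [-6.7, -3.0, 19.3]
finger_gap: -0.0
```

Fully down (z = 63.7, 19 N). Releasing.

Request:
{"method": "servo_tool", "body": {"targets": [0,0,-4,0,0,0,0,-10,0,0,0,0,-30,0,0,0,0,-50,0,0,0,-50,-20,0,0,0,-50,0,0,0,0,0,0,0,0]}}

```text
time: 56.4
tcp_pos: [330.7, 158.4, 174.9]
ee_rot: [-0.003, 0.712, 0.702, 0.003]
ft_force: [0.2, 0.9, -0.9]
finger_gap: 0.005
```

Run:
```python
from h import *
a=grab('top');b=grab('side');s=ctrl.sense();print(s['time'],s['tcp_pos'],s['ft_force'])
i=cv2.resize(a['image'][110:260,100:300],(400,300),interpolation=3);k=cv2.resize(b['image'][90:285,110:370],(400,300),interpolation=3) 
cv2.imwrite('pics/g12.png',np.hstack([i,k])[:,:,::-1])
```

```text
56.5 [334.42948373 158.8571462  175.66700789] [ 0.73646757 -0.68877721 -0.22453178]
```

View pics/g12.png

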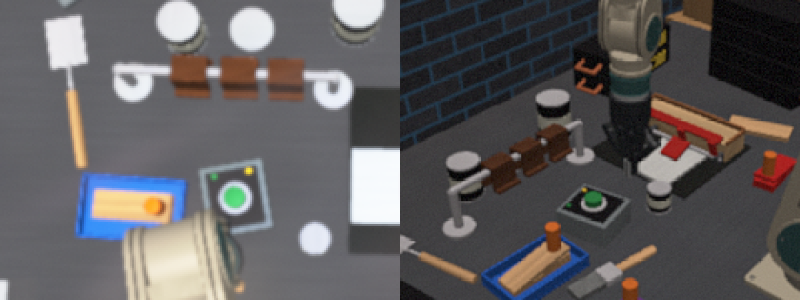

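The wedge is flat in the tray, the three covers are on the rail, the key is up and the robot is clear, so I'm handing in.

```bash
python3 -c "
from h import *
print(ctrl.finish_job(), ctrl.sense()['time'])"
```

```text
the job is handed in; nothing more can be done
the job is handed in; nothing more can be done
```

The job is done and handed in at about 56.5 s of robot time. I got no verdict back.

- **Wedge:** I rocked it out by swinging the post about ±12° around the tail's end with a light pull. The jig did not visibly move and the keeper sprang open. The wedge was carried over, turned half round, and lies flat in the blue tray.
- **Covers:** Three were present, in the far three slots of the bed. All three hang astride the rail at y ≈ 236, 155 and 76 mm, and all were let go before the fan was started.
- **Key:** I pressed it to the first stop (z ≈ 70 mm, about 8 N) and held it there for about 1.2 s. Then I pressed it fully down (z ≈ 63.7 mm, about 19 N) and released it.

**What went wrong:** Joint 6 ran into its range limit (about 3.1416 against 3.14) at the right end of two or three swings. That gave a sideways push of up to about 15 N for a moment, so I biased the later swings to the left. The hold at the first click was also firmer than a soft press needs. It stayed below the roughly 9 N where the second stage starts to give.

**Last pictures:** The wedge is flat in the tray, the three covers are still on the rail and the key is up. The bystanders in view are where they were, and the robot is clear of everything.

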